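# Hang the upper utensil rail on the slotted kitchen rack

### The job

Take the loose utensil rail lying on the worktop, hook its two tabs into the empty upper slots of the small rack's uprights, from the side where the other rail hangs, and push it down until both spring catches snap over the tabs and it is locked, then let go. Do it gently: never press the rail or the gripper against the rack with more than about 3.5 kg (35 N), and do not shove the jars, bowl, mug or spoon about.

Things in the scene. Friction and masses are not known exactly. Their poses are not given: they have to be found in the camera images.
- rail_mid (a point): Centre of the loose steel utensil rail, a bar 20 (x) x 230 (y) x 30 mm (z), about 0.2 kg, lying on its underside 15 mm below this point; axes along the bar. Two hook tabs on its back (+x) face at y = +-100 mm; four thin pegs on its front (-x) face reach 36 mm from the centre. Grip it across the 20 mm, within 45 mm of the middle, where no peg is, at mid-height or above.
- rail_tab_l (a point): On the rail's back face under the left (+y) tab's neck: +10, +100, +5 mm from rail_mid. Tab: 10 mm wide; neck 10 mm high (20 to 30 mm over the bar's underside), 5.5 mm long; then a lip 6 mm thick hanging 18 mm below the neck (2 to 30 mm over the underside); at its foot a round toe, 3 mm radius, reaches 4 mm further: 15.5 mm in all from the back face.
- rail_tab_r (a point): The same point at the right (-y) tab, an identical one. Hung and locked, the neck's underside (this point) lies on the slot's lower edge, the back face is against the upright or up to 1.5 mm before it, and the lip is behind the upright's front wall; rail_mid is then about 145 mm up, give or take the uprights' offset.
- rack: Fixed rack: dark wooden foot 150 x 280 x 20 mm with two dark steel upright channels 44 mm wide, 239 mm high, centred at y = +-100 mm, open at the back, nothing between them above 95 mm. Origin on the worktop, midway between the uprights, in the plane of their front faces; x to the back (the front looks to -x), z up. An identical rail hangs in the lower slots, top near z = 85 mm.
- slot_l (a point): Nominal middle of the lower edge of the left (+y) upper slot, in the front face, 150 mm up; rack axes. The empty slot is 14 mm wide, 44 mm high, in a 4 mm wall. The pair of uprights was clamped on by hand: together they stand off nominal by up to 4 mm in x, 6 mm in y, 8 mm in z and 0.01 rad in yaw, which neither this point nor the rack's pose shows. Search by feel.
- slot_r (a point): The same for the right (-y) upper slot. Tabs go in from the front, the rail's +x along the rack's +x, with the lips above the lower edges, until the back face meets the uprights; then straight down 18 mm or more to a rigid seat.
- latch_l (a joint): Left spring catch behind the wall, just below the upper slot: 0 m = out at rest; about 0.002 to 0.006 while the toe pushes past it; under 0.0015 when locked. It starts to resist 12 to 15 mm above the seat, takes about 3 to 7 N a side, and snaps over the toe in the last 2 mm; the rail then cannot be lifted out.
- latch_r (a joint): The same at the right (-y) upright.
- tahini_a: Bystander: jar 80 mm wide, 115 mm high, white lid; origin at its underside.
- tahini_b: Bystander: a second jar like it.
- spice_a: Bystander: small jar 40 mm wide, 60 mm high, on the rack's foot board.
- spice_b: Bystander: a second small jar on the foot board.
- bowl: Bystander: white bowl 130 mm wide, 55 mm high.
- mug: Bystander: white cup 72 mm wide, 85 mm high.
- spoon: Bystander: spoon lying on the worktop.
Not all that is in view belongs to the job. Leave any green look-alike of the part that bears rail_mid alone.

How it is judged:
On the way, in this order (a step that is already met when the one before it is completed fails the run):
1. both tabs are through the upper slots, the rail not yet lowered (x of each of rail_tab_l, rail_tab_r in the frame of uprights above -0.004 m and z of rail_tab_l in the frame of uprights between 0.164 and 0.19 m and z of rail_tab_r in the frame of uprights between 0.164 and 0.19 m), for 0.1 s.
2. the rail is pressed down on its seats and both catches have snapped back (x of rail_tab_l in the frame of uprights between -0.004 and 0.002 m and y of rail_tab_l in the frame of uprights between 0.095 and 0.105 m and z of rail_tab_l in the frame of uprights between 0.148 and 0.1535 m and value of joint each of latch_l, latch_r below 0.002 m and x of rail_tab_r in the frame of uprights between -0.004 and 0.002 m and y of rail_tab_r in the frame of uprights between -0.105 and -0.095 m and z of rail_tab_r in the frame of uprights between 0.148 and 0.1535 m and angle between rail_mid's own z axis and vertical below 0.1 rad), for 0.1 s.
At the end, for the whole second after the job is handed in: The rail hangs level (within 0.1 rad) in both upper slots: each tab point from 2 mm under to 3.5 mm over its slot's lower edge, at most 4 mm before the upright's front face, within 5 mm of the slot's middle; both catches within 2 mm of rest; rail at rest and let go (all of step 2 and linear speed of rail below 0.02 m/s and not (contact force between the fingers and rail above 0.1 N)); the robot touches nothing.
It fails at once if the rail or the gripper is pressed against the rack with more than 35 N (contact force between any of rail, the arm, the fingers and uprights above 35 N).
It fails at once if a jar, the bowl, the mug or the spoon is shoved by more than 30 mm (distance of any of tahini_a, tahini_b, spice_a, spice_b, bowl, mug, spoon from where it was at the start of the episode above 0.03 m).
It also fails if it takes over 64 s, if anything falls off the work surface, if the arm or the gripper's body presses on something with over 40 N, if the wrist force passes 120 N, or if a joint passes its speed limit or range.

### The arm

A 6-joint arm with a two-finger parallel gripper is mounted at the origin on the work surface. World frame = base frame: x ahead of the robot, y to its left, z up, the work surface at z = 0. Lengths are in m, angles in rad, forces in N, time in s.
With the tool pointing down it reaches from about 0.375 to 0.9 m from the base axis. Payload 3.1 kg.
Tool frame: the origin (TCP) lies between the finger pads; the fingertips stand 8 mm ahead of it and the grasp point (between the pads) lies 11 mm behind it (manip.tcp_to_tips is the distance from the TCP to the fingertips, in m); z points along the fingers, y is the line along which they close (so a half turn about z gives the same grasp; the last joint's range is limited). The gripper opens to 87 mm and grips with 3 to 60 N. Pads are 19 mm wide; open, the fingers measure 117 mm over their backs; the gripper's body (75 mm by 190 mm) begins 51 mm behind the grasp point.
Start: joints at [-1.381, 0.527, 1.433, -0, 1.181, -0.178], TCP at [0.225, -0.583, 0.231] pointing down, gripper open.
Joint ranges: [-3.08, 3.08], [-0.75, 2.2], [0.22, 2.44], [-1.43, 4.57], [0, 2.65], [-2.85, 2.85]. Speed limits (rad/s): [2.79, 2.79, 3.14, 3.14, 3.14, 3.14].

### API

Orientations are given as a unit quaternion [w, x, y, z].
In Python, from bench import manip gives the robot as it stands.
- The arm moves only by the tool arm_command, never from a script. Its argument "deltas" is a list of rows, each a list of 6 numbers: the shift along the tool's x, y, z normalised to -1 to 1, where 1 is 0.15 m, then the turn, a rotation vector about the tool's x, y, z normalised to -1 to 1, where 1 is 90 degrees. In form: [[x, y, z, wx, wy, wz], ...]. A call has 1 to 12 rows; each row is the pose to reach, as a shift and turn from the pose commanded when the call began, along the tool's axes at that moment; what a row does not reach only later rows make up. A row lasts 1/10 s, in which the tool goes at most 50 mm and 8.59 degrees, less where a joint would pass 70% of its speed; a pose out of reach is approached as far as the arm can. A call with a number of a shift or a turn outside -1 to 1 is refused whole. A call with a gripper value outside its range is refused whole. "gripper" is the opening, from -1 (shut) to 1 (fully open), so that 0 is half open, set as the call begins (left out, the last holds). The fingers move at their own pace and stop on an object; "squeeze" is the grip in N (left out, the last holds). Time passes only in rows, so rows that repeat a pose let the fingers close. It gives the time, the measured TCP pose, the force, the opening and the grip force at its end, in the units of the state.
- manip.sense(): the state, without advancing time (a new reading comes with each control period).
- manip.read_camera(name): name is "side" or "top" or "wrist"; returns the picture (400x640x3 uint8, blue, green, red); there is no depth.
- manip.camera_model(name): a dict with "vfov" (degrees; the focal length in pixels is half the picture's height over the tangent of half this angle, whatever the lens; pixels are square), "cx", "cy" (the principal point, pixels), "extrinsics" (4x4, takes a point from world to camera coordinates). Camera axes: x right, y down, z forward; pixel columns grow to the right and rows downward; lengths in m; the calibration is good to about 2 mm. A picture is of the moment at which its call begins: read the wrist's pose just before it. camera_model takes no time and is no camera call; for the wrist camera it gives the pose at the moment of the call.
- manip.sign_off(): hands the job in; it is judged then, once.
Trained networks look in the newest picture that a camera, given by its name, has taken for a name from the list of things; names that differ only in an ending like _2 or _b are one class to them, and where a whole thing is asked for, a point or a joint stands for the part that bears it (a point fixed in the world has none). Each returns a list of dicts, best first, with "confidence" (0 to 1); they miss things now and then, are a little off and sometimes report something else, mostly with a low value. They report only what shows in the picture. A call takes as long as a camera call. They do not tell look-alikes from the thing itself.
- manip.cut_out(camera, target): "mask" (400x640 bool, what is visible of it) and "position" ([column, row] in pixels, amid what is visible of it).
The state is a dict: "clock": time; "joint_positions": joint angles; "qvel": joint speeds; "effort": joint torques, N m; "tool_pos": TCP position; "eef_rot": TCP orientation; "ft_force": force on the tool from outside, world axes, zero at the start; "wrist_torque": the same for the moment, N m; "finger_gap": opening from 0.0 (shut) to 1.0 (fully open); "finger_force": force on a finger pad.
Only numpy, scipy, OpenCV 4.12 (cv2) and the standard library are available. Lean on these libraries where they do the work, as an engineer would, in place of code of your own. Each camera call takes 0.05 s, during which the arm holds its last target. There are 200 camera calls.

## Working session

There is one attempt and no reset: what is moved stays moved. The work goes in short steps, Python scripts to look and compute and a tool call to move; the robot and the scene stay as the last step left them, time stands still between calls to the robot, and variables do not carry over. Pictures are saved under pics/ and viewed, at most 10 in all, crops included, and the job is handed in when it is done.

Besides the shell and the picture viewer there is one more tool, called after "Emit:" in YAML: its name, and indented under it one key for each argument. arm_command: Moves the arm, as the interface text tells. Its arguments: {"type":"object","properties":{"deltas":{"type":"array","items":{"type":"array","items":{"type":"number","minimum":-1,"maximum":1}}},"gripper":{"type":"number"},"squeeze":{"type":"number"}},"required":["deltas"]}

```bash
mkdir -p pics; ls; python3 - <<'E'
from bench import manip
import cv2,numpy as np
print(manip.sense())
for c in ("top","side"):
    im=manip.read_camera(c); cv2.imwrite(f"pics/{c}0.png",im)
    print(c,manip.camera_model(c))
    for t in ("rail_mid","rack","slot_l","rail_tab_l","rail_tab_r"):
        try:
            for d in manip.cut_out(c,t): print(c,t,round(d["confidence"],2),d["position"],d["mask"].sum())
        except Exception as e: print(t,e)
E
```

```text
pics
{'clock': 0.0, 'joint_positions': array([-1.38051700e+00,  5.28474397e-01,  1.43392238e+00, -2.27793509e-05,
        1.18137998e+00, -1.78490166e-01]), 'qvel': array([-0.0010024 , -0.00191995, -0.00012664,  0.00126444, -0.0006567 ,
       -0.00109619]), 'effort': array([-1.10894827e-03, -4.40048039e+01, -1.76588917e+01,  6.31923764e-02,
        5.83952630e-02, -1.65041406e-04]), 'tool_pos': array([ 0.22518052, -0.58224897,  0.22956017]), 'eef_rot': array([-1.09197134e-03,  9.83047857e-01,  1.83345895e-01, -1.69691801e-05]), 'ft_force': array([-0.36911434, -0.2296916 ,  0.40396615]), 'wrist_torque': array([-0.01867293, -0.02621903, -0.01156663]), 'finger_force': 0.0, 'finger_gap': 1.0015777568744557}
top {'vfov': 49.46516392198369, 'cx': 312.4635602226935, 'cy': 201.98815358027227, 'extrinsics': array([[ 0.01880585, -0.99981551,  0.00391072,  0.00594698],
       [-0.99897807, -0.0189506 , -0.04103283,  0.51145268],
       [ 0.04109937, -0.00313507, -0.99915015,  1.19612813],
       [ 0.        ,  0.        ,  0.        ,  1.        ]])}
top rail_mid 0.88 [427.1, 285.9] 790
top rail_mid 0.56 [413.5, 223.9] 755
top rack 0.76 [298.6, 131.2] 3124
top slot_l 0.96 [295.9, 130.8] 3570
top slot_l 0.75 [410.4, 221.9] 799
top rail_tab_l 0.59 [410.2, 227.5] 650
top rail_tab_l 0.58 [430.6, 286.1] 871
top rail_tab_r 0.59 [410.2, 227.5] 650
top rail_tab_r 0.58 [430.6, 286.1] 871
side {'vfov': 43.836530969602755, 'cx': 327.24503849538365, 'cy': 199.69050149229534, 'extrinsics': array([[-0.84979857, -0.52710046,  0.00273773,  0.43746307],
       [-0.32096375,  0.51332822, -0.79591231,  0.2333042 ],
       [ 0.41812039, -0.67724386, -0.60540573,  1.08775271],
       [ 0.        ,  0.        ,  0.        ,  1.        ]])}
side rack 0.83 [256.4, 222.6] 2284
side slot_l 0.91 [256.6, 223.4] 2411
side rail_tab_l 0.6 [391.6, 185.0] 704
side rail_tab_r 0.6 [391.6, 185.0] 704
```

View pics/top0.png

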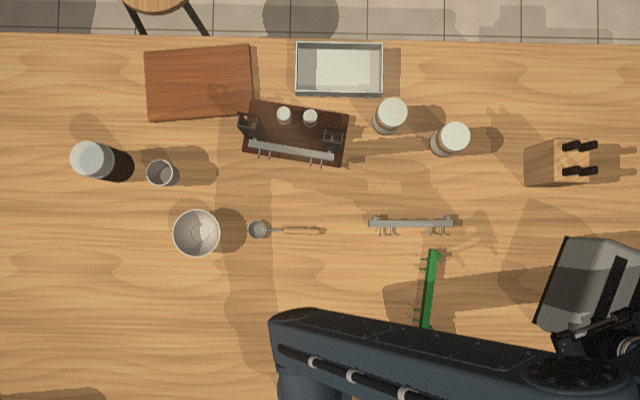

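View pics/side0.png

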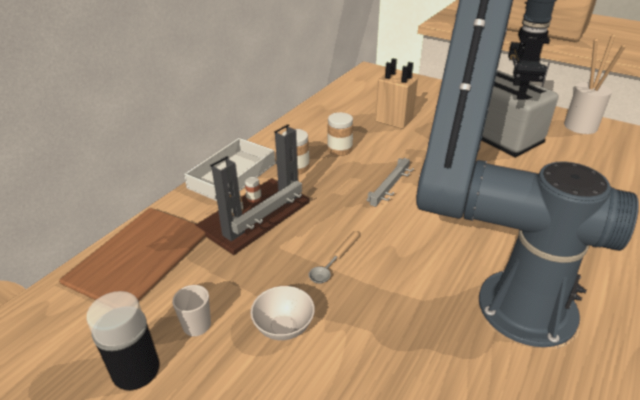

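Top view: the loose grey rail spans (368,221)–(455,224), with its pegs toward the robot. The green decoy is at (430,290) and the rack at (295,131), turned slightly clockwise. Next I'll measure the rail and rack.

```bash
cat > h.py <<'E'
from bench import manip
import cv2,numpy as np
from scipy.spatial.transform import Rotation as R
def f(m): return 200/np.tan(np.radians(m["vfov"])/2)
def proj(m,p):
    p=np.atleast_2d(p);E=m["extrinsics"];q=p@E[:3,:3].T+E[:3,3]
    return np.c_[m["cx"]+f(m)*q[:,0]/q[:,2],m["cy"]+f(m)*q[:,1]/q[:,2]]
def back(m,uv,z):
    uv=np.atleast_2d(uv);E=m["extrinsics"];d=np.c_[(uv[:,0]-m["cx"])/f(m),(uv[:,1]-m["cy"])/f(m),np.ones(len(uv))]@E[:3,:3]
    c=-E[:3,:3].T@E[:3,3];return c+d*((z-c[2])/d[:,2])[:,None]
def pose():
    s=manip.sense();q=s["eef_rot"];return s["tool_pos"],R.from_quat([q[1],q[2],q[3],q[0]])
def delta(p,yaw=None):
    "tool-frame normalised delta to TCP p, tool down with tool y axis (closing) at world heading yaw"
    t,r=pose();d=r.inv().apply(np.array(p)-t)/0.15
    w=np.zeros(3)
    if yaw is not None:
        best=None
        for a in (yaw,yaw+np.pi):
            y=np.array([np.cos(a),np.sin(a),0]);z=np.array([0,0,-1]);x=np.cross(y,z)
            v=(r.inv()*R.from_matrix(np.c_[x,y,z])).as_rotvec()
            if best is None or np.linalg.norm(v)<np.linalg.norm(best): best=v
        w=best/(np.pi/2)
    return np.round(np.r_[d,w],4)
E
python3 - <<'E'
from h import *
m=manip.camera_model("top");im=cv2.imread("pics/top0.png")
a=cv2.resize(im[200:250,355:470],None,fx=6.9,fy=6.9*0.85,interpolation=cv2.INTER_CUBIC)
a=cv2.resize(im[205:240,360:465],(800,267),interpolation=cv2.INTER_CUBIC)
b=cv2.resize(im[92:172,230:360],(541,333),interpolation=cv2.INTER_CUBIC)
c=np.zeros((600,800,3),np.uint8);c[:267]=a;c[267:,:541]=b;cv2.imwrite("pics/crop.png",c)
print(back(m,[[368,221],[455,224]],.03))
# rack: lower rail top face ends z=.085, x -20..0 in rack
print(back(m,[[247,141],[337,159]],.085))
E
```

```text
[[ 0.46137557 -0.13692855  0.03      ]
 [ 0.45765779 -0.37479349  0.03      ]]
[[ 0.66487817  0.19038938  0.085     ]
 [ 0.62204299 -0.04628027  0.085     ]]
```

View pics/crop.png

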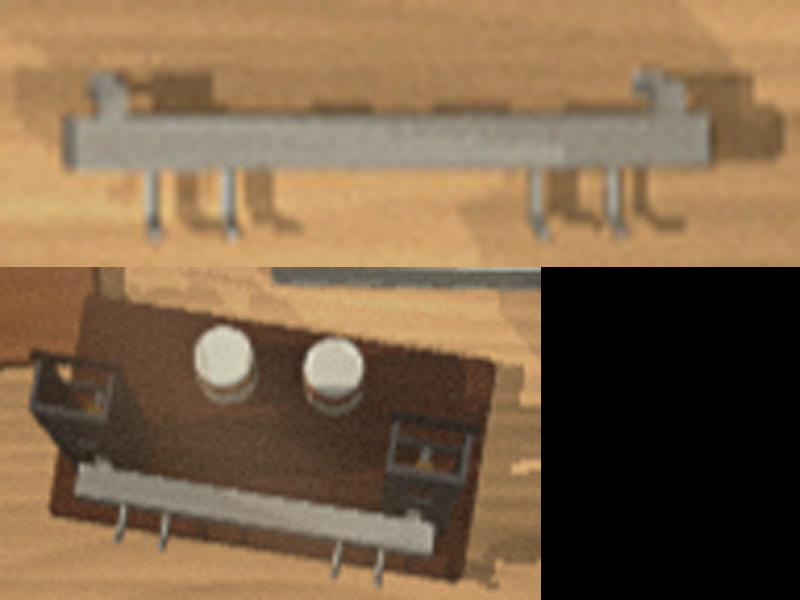

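The enlarged view shows the loose rail's top face from (75,141) to (710,140) in the crop. In the rack crop, the lower rail's top face runs from (76,480) to (433,537). Next I'll turn these into poses, and take the upright tops from the same crop.

```bash
python3 - <<'E'
from h import *
m=manip.camera_model("top")
A=lambda u,v:[360+u/7.62-.5,205+v/7.62-.5]
B=lambda u,v:[230+u/4.16-.5,92+(v-267)/4.16-.5]
def rep(n,l,r,z):
    p=back(m,[l,r],z);d=p[0]-p[1];print(n,p.mean(0).round(4),"len",np.linalg.norm(d).round(4),"yaw",np.arctan2(-d[0],d[1]).round(4))
    return p
rep("rail",A(75,141.5),A(710,140),.03)
rep("lower",B(76.5,480),B(433.5,537.5),.085)
# upright tops outer back corner left (32,352) front-left(38,412)/(right front inner)...
# front edge of tops: left (38,408)-(110,418); right (390,466)-(468,478)
rep("uptops front mid z239",B(74,413),B(429,472),.239)
print(delta([.458,-.256,.13],0.0))
print(delta([.458,-.256,.011],0.0))
E
```

```text
rail [ 0.4582 -0.2545  0.03  ] len 0.2278 yaw 0.0211
lower [0.6444 0.0752 0.085 ] len 0.2278 yaw -0.1412
uptops front mid z239 [0.6558 0.0703 0.239 ] len 0.1961 yaw -0.1463
[ 2.2327 -1.474   0.6703  0.      0.     -0.7652]
[ 2.2327 -1.474   1.4636  0.      0.     -0.7652]
```

Emit:
arm_command:
  deltas:
    - [0.33, -0.22, 0, 0, 0, -0.09]
    - [0.66, -0.44, 0, 0, 0, -0.18]
    - [1, -0.66, 0, 0, 0, -0.27]
    - [1, -0.66, 0, 0, 0, -0.36]
    - [1, -0.66, 0, 0, 0, -0.45]
  gripper: 0.0
  squeeze: 50

```text
clock: 1.1
tool_pos: [0.3314, -0.4322, 0.2306]
eef_rot: [-0.001, 0.856, 0.517, 0.001]
ft_force: [0.0, -1.0, 0.2]
finger_gap: 0.631
finger_force: 0.0
```

```bash
python3 - <<'E'
from h import *
print(pose()[0],delta([.458,-.2545,.16],0.021))
E
```

```text
[ 0.33141415 -0.4321735   0.23063287] [ 1.4401e+00  1.9530e-01  4.7420e-01 -4.0000e-04 -1.8000e-03 -3.2200e-01]
```

Emit:
arm_command:
  deltas:
    - [0.3, 0.04, 0.1, 0, 0, -0.08]
    - [0.6, 0.08, 0.2, 0, 0, -0.16]
    - [0.9, 0.12, 0.3, 0, 0, -0.24]
    - [1, 0.15, 0.4, 0, 0, -0.32]
    - [1, 0.15, 0.4, 0, 0, -0.322]

```text
clock: 1.6
tool_pos: [0.4209, -0.3122, 0.1691]
eef_rot: [-0.002, 0.702, 0.712, 0.0]
ft_force: [-0.3, -0.6, -0.6]
finger_gap: 0.5
finger_force: 0.0
```

```bash
python3 - <<'E'
from h import *
print(pose()[0],delta([.458,-.2545,.14],0.021))
E
```

```text
[ 0.42087819 -0.31224208  0.16908371] [ 0.3806  0.2536  0.1945 -0.0016 -0.0021 -0.004 ]
```

Emit:
arm_command:
  deltas:
    - [0.2, 0.13, 0.0, 0, 0, 0]
    - [0.381, 0.254, 0.1, 0, 0, -0.004]
    - [0.381, 0.254, 0.1, 0, 0, -0.004]
    - [0.381, 0.254, 0.1, 0, 0, -0.004]

```text
clock: 2.0
tool_pos: [0.4582, -0.2587, 0.156]
eef_rot: [0.001, 0.701, 0.713, -0.0]
ft_force: [0.2, 0.4, -0.6]
finger_gap: 0.504
finger_force: 0.0
```

```bash
python3 - <<'E'
from h import *
m=manip.camera_model("wrist")
im=manip.read_camera("wrist");print(pose()[0],delta([.458,-.2545,.011],.021))
y=.021;c=np.array([.458,-.2545,.03])
ax=np.array([np.cos(y),np.sin(y),0]);ay=np.array([-np.sin(y),np.cos(y),0])
for s,t in ((-1,-1),(1,-1),(1,1),(-1,1)):
    u=proj(m,c+.01*s*ax+.115*t*ay)[0];print(u.round(1));cv2.circle(im,tuple(int(v) for v in u),3,(0,0,255),1)
cv2.imwrite("pics/w1.png",im)
E
```

```text
[ 0.45815017 -0.25929225  0.15624184] [ 3.360e-02 -1.300e-03  9.682e-01  5.000e-04  1.100e-03 -3.800e-03]
[309.9 287.9]
[328.1 287.8]
[329.1  59.5]
[305.9  59.6]
```

View pics/w1.png

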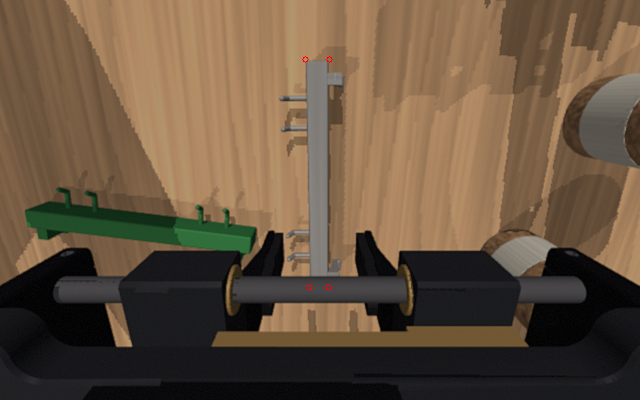

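The loose rail's far end is at (307–328, 61), within about 1.5 px of the prediction, so the pose holds. Moving down to grasp it.

Emit:
arm_command:
  deltas:
    - [0.025, 0, 0.3, 0, 0, -0.003]
    - [0.025, 0, 0.6, 0, 0, -0.003]
    - [0.025, 0, 0.8, 0, 0, -0.003]
    - [0.025, 0, 0.9, 0, 0, -0.003]
    - [0.025, 0, 0.95, 0, 0, -0.003]
    - [0.025, 0, 0.95, 0, 0, -0.003]

```text
clock: 2.65
tool_pos: [0.4577, -0.2553, 0.0127]
eef_rot: [-0.0, 0.7, 0.714, -0.0]
ft_force: [-0.6, 0.2, 0.3]
finger_gap: 0.499
finger_force: 0.0
```

```bash
python3 - <<'E'
from h import *
print(pose()[0],delta([.458,-.2555,.0115],.021), manip.sense()["ft_force"])
E
```

```text
[ 0.45770218 -0.25527832  0.01271738] [-0.0015  0.002   0.0081 -0.0002 -0.     -0.001 ] [-0.63119806  0.21447125  0.30786754]
```

Emit:
arm_command:
  deltas:
    - [0, 0, 0, 0, 0, 0]
    - [0, 0, 0, 0, 0, 0]
    - [0, 0, 0, 0, 0, 0]
    - [0, 0, 0, 0, 0, 0]
    - [0, 0, 0, 0, 0, 0]
  gripper: -1
  squeeze: 55

```text
clock: 3.15
tool_pos: [0.4582, -0.2541, 0.0139]
eef_rot: [0.0, 0.699, 0.715, -0.0]
ft_force: [-1.7, -0.3, 5.5]
finger_gap: 0.222
finger_force: 55.0
```

Emit:
arm_command:
  deltas:
    - [0, 0, -0.3, 0, 0, 0]
    - [0, 0, -0.6, 0, 0, 0]
    - [0, 0, -0.9, 0, 0, 0]
    - [0.1, 0, -1, 0, 0, 0]
    - [0.3, 0, -1, 0, 0, 0]
    - [0.6, 0.1, -1, 0, 0, 0]
    - [0.9, 0.2, -1, 0, 0, 0]
    - [1, 0.3, -1, 0, 0, 0]
    - [1, 0.3, -1, 0, 0, 0]

```text
clock: 4.05
tool_pos: [0.5009, -0.1004, 0.1629]
eef_rot: [0.0, 0.698, 0.716, 0.0]
ft_force: [-0.2, -0.3, -1.9]
finger_gap: 0.223
finger_force: 55.0
```

```bash
python3 - <<'E'
from h import *
print(pose()[0],delta([.600,.080,.172],-.144), manip.sense()["ft_force"])
E
```

```text
[ 0.50085847 -0.10036922  0.16290919] [ 1.1849e+00  6.9200e-01 -5.9500e-02  6.0000e-04 -3.0000e-04  1.0820e-01] [-0.19235139 -0.27824638 -1.91877155]
```

Emit:
arm_command:
  deltas:
    - [0.3, 0.1, -0.06, 0, 0, 0.03]
    - [0.6, 0.2, -0.06, 0, 0, 0.06]
    - [0.8, 0.4, -0.06, 0, 0, 0.09]
    - [0.95, 0.5, -0.06, 0, 0, 0.108]
    - [1, 0.55, -0.06, 0, 0, 0.108]
    - [1, 0.55, -0.06, 0, 0, 0.108]

```text
clock: 4.65
tool_pos: [0.5793, 0.0488, 0.1715]
eef_rot: [-0.0, 0.757, 0.654, -0.0]
ft_force: [-0.3, -0.8, -2.5]
finger_gap: 0.228
finger_force: 55.0
```

```bash
python3 - <<'E'
from h import *
print(pose()[0],delta([.600,.080,.172],-.144), manip.sense()["ft_force"])
E
```

```text
[0.57925345 0.04881064 0.17153001] [ 0.2259  0.1066 -0.0033 -0.0003  0.0003 -0.0014] [-0.34820858 -0.76773218 -2.46481125]
```

Emit:
arm_command:
  deltas:
    - [0.12, 0.05, 0, 0, 0, 0]
    - [0.22, 0.1, 0, 0, 0, -0.001]
    - [0.22, 0.1, 0, 0, 0, -0.001]
    - [0.22, 0.1, 0, 0, 0, -0.001]

```text
clock: 5.05
tool_pos: [0.5982, 0.0784, 0.1718]
eef_rot: [-0.0, 0.757, 0.654, -0.001]
ft_force: [-0.4, 0.8, -1.8]
finger_gap: 0.228
finger_force: 55.0
```

```bash
python3 - <<'E'
from h import *
print(pose()[0],manip.sense()["ft_force"])
y=-.144
def draw(im,m,o,pts):
    Rz=R.from_euler("z",y).as_matrix()
    for a,b,col in pts:
        q=proj(m,np.array([a,b])@Rz.T+o);cv2.line(im,*[tuple(int(round(v)) for v in u) for u in q],col,1)
for c in ("top","side"):
    m=manip.camera_model(c);im=manip.read_camera(c);cv2.imwrite(f"pics/{c}2_raw.png",im)
U=np.array([.6548,.0725,0]);P=pose()[0]+[0,0,.001]
ims=[]
for c in ("top","side"):
    m=manip.camera_model(c);im=cv2.imread(f"pics/{c}2_raw.png")
    x0,y0=proj(m,(U+P)/2+[0,0,.1*(c=="side")*0])[0].astype(int)
    x0,y0=max(0,x0-90),max(0,y0-75)
    k=4.4
    cr=cv2.resize(im[y0:y0+136,x0:x0+180],None,fx=k,fy=k,interpolation=cv2.INTER_CUBIC)
    print(c,x0,y0,k,"rail ends top",proj(m,P+R.from_euler("z",y).apply([[0,.115,.015],[0,-.115,.015]])).round(1).tolist())
    print("upright top front mids",proj(m,U+R.from_euler("z",y).apply([[0,.1,.239],[0,-.1,.239]])).round(1).tolist())
    cv2.imwrite(f"pics/{c}2.png",cr)
E
```

```text
[0.59817751 0.0783617  0.17180633] [-0.38457308  0.77560816 -1.84900993]
top 200 81 4.4 rail ends top [[239.4, 154.2], [334.8, 169.8]]
upright top front mids [[245.4, 127.0], [332.5, 141.2]]
side 183 125 4.4 rail ends top [[243.5, 193.0], [312.3, 151.2]]
upright top front mids [[228.0, 162.1], [290.0, 128.5]]
```

View pics/side2.png

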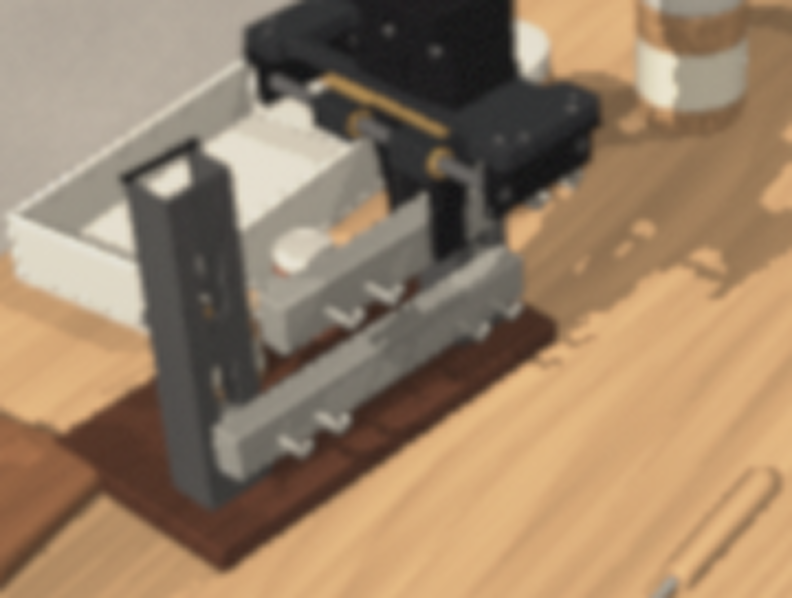

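View pics/top2.png

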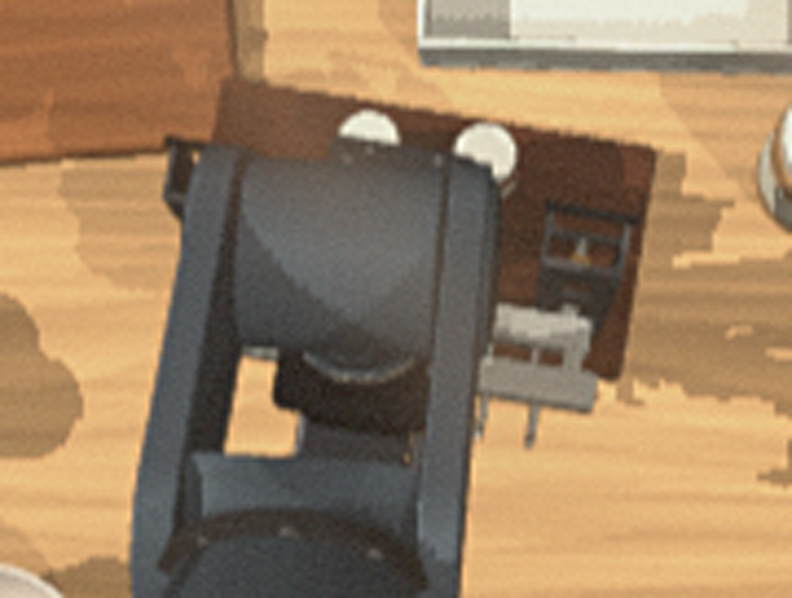

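The side view shows the held rail level before the uprights, with the upper left slot near crop (205,285). In the top view the held rail's right end is at (596,392), as predicted. Next I'll overlay the upright model on the unobstructed first pictures.

```bash
cat > ov.py <<'E'
from h import *
def ov(U,y,out):
    Rz=R.from_euler("z",y)
    c=np.zeros((600,800,3),np.uint8)
    def box(y0,y1,z0,z1,x=0): return [[x,y0,z0],[x,y1,z0],[x,y1,z1],[x,y0,z1]]
    polys=[]
    for s in (.1,-.1):
        polys+=[(box(s-.022,s+.022,.02,.239),(0,255,255)),(box(s-.007,s+.007,.15,.194),(0,255,0))]
    polys.append(([[-.02,-.115,.085],[0,-.115,.085],[0,.115,.085],[-.02,.115,.085]],(255,0,255)))
    for cam,(x0,y0,w,h,k),(X,Y) in (("side",(212,118,98,125,4.8),(0,0)),("top",(238,104,110,70,3),(470,0))):
        m=manip.camera_model(cam);im=cv2.imread(f"pics/{cam}0.png")[y0:y0+h,x0:x0+w]
        a=cv2.resize(im,None,fx=k,fy=k,interpolation=cv2.INTER_CUBIC);a=cv2.convertScaleAbs(a,alpha=1.6,beta=10)
        if cam=="top":c[Y+300:Y+300+a.shape[0],X:X+a.shape[1]]=a
        for p,col in polys:
            q=(proj(m,Rz.apply(p)+U)-[x0,y0]+.5)*k
            cv2.polylines(a,[np.round(q*16).astype(np.int32)],True,col,1,cv2.LINE_AA,4)
        c[Y:Y+a.shape[0],X:X+a.shape[1]]=a
    cv2.imwrite(out,c)
E
python3 -c "
from ov import *
ov(np.array([.6545,.0725,0]),-.144,'pics/ov1.png')"
```

```text
(no output)
```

View pics/ov1.png

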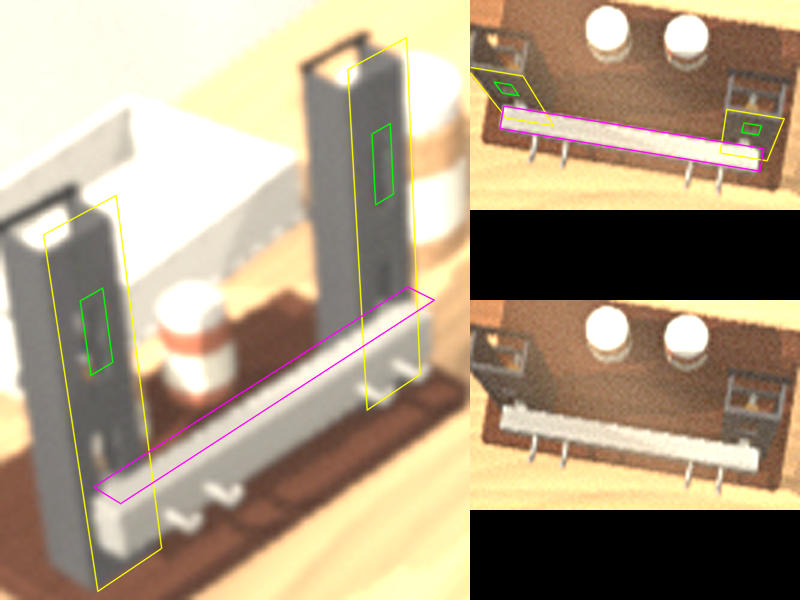

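The model overlay sits about 15–20 px above the real upright tops in the side view, so the uprights stand several mm low. I'll take one closer crop to pick the exact points.

```bash
python3 - <<'E'
from h import *
im=cv2.imread("pics/side0.png");c=np.zeros((594,800,3),np.uint8)
for (x0,y0),X in (((211,155),0),((270,122),402)):
    a=cv2.resize(im[y0:y0+54,x0:x0+36],None,fx=11,fy=11,interpolation=cv2.INTER_LANCZOS4)
    a=cv2.convertScaleAbs(a,alpha=1.8,beta=0);c[:,X:X+396]=a
cv2.imwrite("pics/z1.png",c)
E
```

```text
(no output)
```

View pics/z1.png

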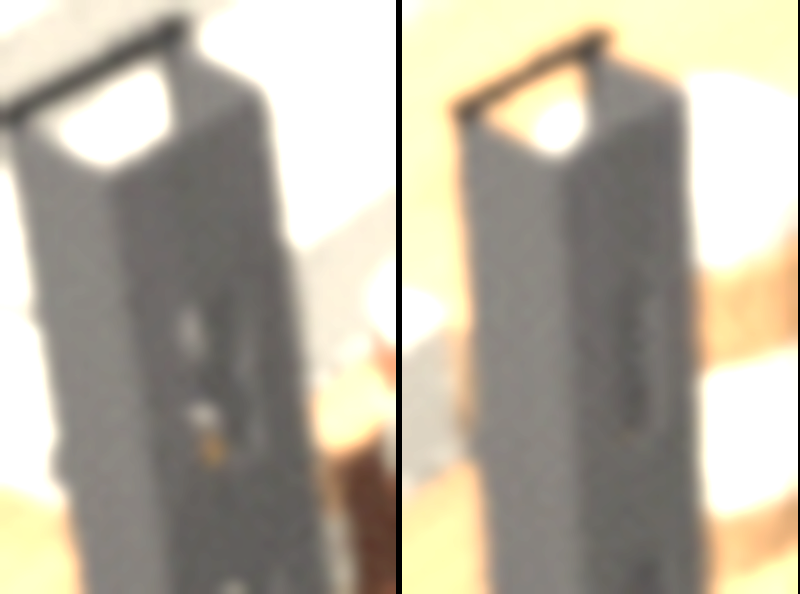

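The left upright's top front corners are at crop (115,175) and (262,95), and the right's at (163,160) and (281,92) in its own crop. Slots run from about y=290 to 455 (left) and 270 to 428 (right). Now I'll fit the uprights' pose to these and the top view.

```bash
python3 - <<'E'
from h import *
from scipy.optimize import least_squares
ms,mt=manip.camera_model("side"),manip.camera_model("top")
L=lambda u,v:[211+u/11-.5,155+v/11-.5]
Q=lambda u,v:[270+u/11-.5,122+v/11-.5]
B=lambda u,v:[230+u/4.16-.5,92+(v-267)/4.16-.5]
S=[((0,.122,.239),L(115,175)),((0,.078,.239),L(262,95)),((0,-.078,.239),Q(163,160)),((0,-.122,.239),Q(281,92)),
   ((0,.1,.172),L(220,372)),((0,-.1,.172),Q(238,350))]
T=[((-.01,.115,.085),B(76.5,480)),((-.01,-.115,.085),B(433.5,537.5)),((0,.1,.239),B(74,413)),((0,-.1,.239),B(429,472))]
def pts(p,A): return R.from_euler("z",p[3]).apply([a[0] for a in A])+p[:3]
def res(p,use=3):
    o=[]
    if use&1:o.append(proj(ms,pts(p,S))-[a[1] for a in S])
    if use&2:o.append(proj(mt,pts(p,T))-[a[1] for a in T])
    return np.vstack(o).ravel()
for u in (1,2,3):
    r=least_squares(res,[.6545,.0725,0,-.144],args=(u,),loss="soft_l1");print(u,r.x.round(4),r.fun.reshape(-1,2).round(1).tolist())
    if u==1: pass
E
```

```text
1 [ 0.6658  0.0623 -0.0198 -0.1623] [[-0.8, -0.7], [0.9, -1.4], [-1.0, 0.1], [0.6, -0.3], [0.6, 1.2], [-0.5, 2.1]]
2 [ 0.6578  0.0725 -0.0142 -0.1444] [[0.9, -0.5], [0.6, -0.3], [-0.9, 0.4], [-0.4, 0.3]]
3 [ 0.6573  0.0722 -0.0119 -0.1482] [[-0.8, -0.1], [0.9, -1.1], [-1.0, -0.2], [0.5, -0.7], [0.7, 1.9], [-0.5, 2.0], [0.9, -0.7], [0.7, -0.1], [-0.9, 0.2], [-0.3, 0.5]]
```

```bash
cat >> h.py <<'E'
U=np.array([.6565,.0723,0]);Y=-.146
def rel():
    t,r=pose();y=r.as_matrix()[:,1];s=manip.sense()
    i=R.from_euler("z",-Y)
    print("u-frame TCP",i.apply(t-U).round(4),"head",np.arctan2(y[1],y[0]).round(4),"tilt",r.as_matrix()[:2,2].round(4),"F_u",i.apply(s["ft_force"]).round(1),"M",i.apply(s["wrist_torque"]).round(2),"t",s["clock"])
def to(p): return delta(U+R.from_euler("z",Y).apply(p),Y)
E
python3 -c "
from h import *
rel();print(to([-.034,.0008,.163]))"
```

```text
u-frame TCP [-0.0588 -0.0026  0.1718] head -0.147 tilt [-0.0013 -0.0004] F_u [ 0.4  0.4 -2.5] M [ 0.02 -0.05  0.03] t 5.15
[ 0.0228  0.1651  0.0588 -0.0008  0.0004 -0.0006]
```

Emit:
arm_command:
  deltas:
    - [0.023, 0.05, 0.03, 0, 0, 0]
    - [0.023, 0.1, 0.059, 0, 0, 0]
    - [0.023, 0.165, 0.059, 0, 0, 0]
    - [0.023, 0.165, 0.059, 0, 0, 0]
    - [0.023, 0.165, 0.059, 0, 0, 0]

```text
clock: 5.65
tool_pos: [0.624, 0.0788, 0.163]
eef_rot: [-0.0, 0.757, 0.653, -0.0]
ft_force: [-0.9, 0.3, -2.0]
finger_gap: 0.223
finger_force: 55.0
```

```bash
python3 -c "
from h import *
rel()"
```

```text
u-frame TCP [-0.0331  0.0017  0.163 ] head -0.1466 tilt [-0.0003  0.    ] F_u [-1.   0.2 -2. ] M [-0.   -0.07 -0.01] t 5.65
```

Emit:
arm_command:
  deltas:
    - [0, 0.015, 0, 0, 0, 0]
    - [0, 0.03, 0, 0, 0, 0]
    - [0, 0.04, 0, 0, 0, 0]
    - [0, 0.05, 0, 0, 0, 0]
    - [0, 0.06, 0, 0, 0, 0]
    - [0, 0.06, 0, 0, 0, 0]

```text
clock: 6.25
tool_pos: [0.6329, 0.0776, 0.1633]
eef_rot: [0.0, 0.757, 0.653, 0.0]
ft_force: [0.0, -0.4, -1.6]
finger_gap: 0.223
finger_force: 55.0
```

```bash
python3 -c "
from h import *
rel()"
```

```text
u-frame TCP [-0.0241  0.0018  0.1633] head -0.1464 tilt [ 0.0004 -0.    ] F_u [ 0.1 -0.4 -1.6] M [ 0.   -0.1   0.06] t 6.25
```

No contact yet. Advancing further in small steps.

Emit:
arm_command:
  deltas:
    - [0, 0.01, 0, 0, 0, 0]
    - [0, 0.02, 0, 0, 0, 0]
    - [0, 0.03, 0, 0, 0, 0]
    - [0, 0.03, 0, 0, 0, 0]

```text
clock: 6.65
tool_pos: [0.6374, 0.0769, 0.1632]
eef_rot: [0.0, 0.757, 0.653, 0.0]
ft_force: [-0.2, -0.6, -1.3]
finger_gap: 0.225
finger_force: 55.0
```

```bash
python3 -c "
from h import *
rel()"
```

```text
u-frame TCP [-0.0196  0.0018  0.1632] head -0.1465 tilt [ 0.0004 -0.    ] F_u [-0.1 -0.7 -1.3] M [ 0.05 -0.1   0.04] t 6.65
```

Emit:
arm_command:
  deltas:
    - [0, 0.01, 0, 0, 0, 0]
    - [0, 0.02, 0, 0, 0, 0]
    - [0, 0.03, 0, 0, 0, 0]
    - [0, 0.035, 0, 0, 0, 0]
    - [0, 0.035, 0, 0, 0, 0]

```text
clock: 7.15
tool_pos: [0.6424, 0.0762, 0.1632]
eef_rot: [0.0, 0.757, 0.653, 0.0]
ft_force: [0.1, 0.0, -1.2]
finger_gap: 0.227
finger_force: 55.0
```

```bash
python3 -c "
from h import *
rel()"
```

```text
u-frame TCP [-0.0145  0.0018  0.1632] head -0.1465 tilt [ 0.0001 -0.    ] F_u [ 0.1  0.  -1.2] M [ 0.   -0.07  0.02] t 7.15
```

Emit:
arm_command:
  deltas:
    - [0, 0.01, 0, 0, 0, 0]
    - [0, 0.015, 0, 0, 0, 0]
    - [0, 0.02, 0, 0, 0, 0]
    - [0, 0.025, 0, 0, 0, 0]
    - [0, 0.03, 0, 0, 0, 0]

```text
clock: 7.65
tool_pos: [0.6449, 0.0759, 0.163]
eef_rot: [-0.002, 0.757, 0.653, -0.002]
ft_force: [-6.5, 0.0, 1.1]
finger_gap: 0.228
finger_force: 55.0
```

```bash
python3 -c "
from h import *
rel()"
```

```text
u-frame TCP [-0.012   0.0019  0.163 ] head -0.1468 tilt [-0.0045  0.0006] F_u [-6.4 -0.9  1.1] M [-0.05  0.84 -0.24] t 7.65
```

Contact of 6 N at x≈-12 mm fits the back face meeting the uprights. I'll ease off slightly and lower the rail.

Emit:
arm_command:
  deltas:
    - [0, 0, 0, 0, 0, 0]
    - [0, -0.007, 0, 0, 0, 0]
    - [0, -0.01, 0.01, 0, 0, 0]
    - [0, -0.01, 0.02, 0, 0, 0]
    - [0, -0.01, 0.03, 0, 0, 0]
    - [0, -0.01, 0.04, 0, 0, 0]
    - [0, -0.01, 0.05, 0, 0, 0]
    - [0, -0.01, 0.05, 0, 0, 0]

```text
clock: 8.45
tool_pos: [0.6449, 0.0759, 0.1552]
eef_rot: [-0.0, 0.757, 0.653, -0.0]
ft_force: [-3.8, 1.0, -1.6]
finger_gap: 0.229
finger_force: 55.0
```

```bash
python3 -c "
from h import *
rel()"
```

```text
u-frame TCP [-0.012   0.0019  0.1552] head -0.1465 tilt [-0.001   0.0001] F_u [-3.9  0.4 -1.6] M [-0.09  0.51 -0.24] t 8.45
```

Emit:
arm_command:
  deltas:
    - [0, 0, 0.01, 0, 0, 0]
    - [0, 0, 0.02, 0, 0, 0]
    - [0, 0, 0.03, 0, 0, 0]
    - [0, 0, 0.04, 0, 0, 0]
    - [0, 0, 0.04, 0, 0, 0]

```text
clock: 8.95
tool_pos: [0.6449, 0.0759, 0.1503]
eef_rot: [-0.0, 0.757, 0.654, -0.0]
ft_force: [-5.6, 1.2, 2.7]
finger_gap: 0.228
finger_force: 55.0
```

```bash
python3 -c "
from h import *
rel()"
```

```text
u-frame TCP [-0.012   0.0019  0.1503] head -0.1464 tilt [-0.0005  0.0002] F_u [-5.7  0.4  2.7] M [-0.04  0.85 -0.28] t 8.95
```

Emit:
arm_command:
  deltas:
    - [0, 0, 0.01, 0, 0, 0]
    - [0, 0, 0.02, 0, 0, 0]
    - [0, 0, 0.03, 0, 0, 0]
    - [0, 0, 0.04, 0, 0, 0]
    - [0, 0, 0.04, 0, 0, 0]

```text
clock: 9.45
tool_pos: [0.6447, 0.076, 0.1445]
eef_rot: [-0.0, 0.757, 0.654, -0.0]
ft_force: [-7.0, 1.1, 2.0]
finger_gap: 0.222
finger_force: 55.0
```

```bash
python3 -c "
from h import *
rel()"
```

```text
u-frame TCP [-0.0122  0.0019  0.1445] head -0.1459 tilt [-0.0007 -0.    ] F_u [-7.1  0.1  2. ] M [-0.13  0.91 -0.15] t 9.45
```

Emit:
arm_command:
  deltas:
    - [0, 0, 0.01, 0, 0, 0]
    - [0, 0, 0.02, 0, 0, 0]
    - [0, 0, 0.03, 0, 0, 0]
    - [0, 0, 0.04, 0, 0, 0]
    - [0, 0, 0.04, 0, 0, 0]

```text
clock: 9.95
tool_pos: [0.6449, 0.0759, 0.1376]
eef_rot: [-0.0, 0.757, 0.653, -0.0]
ft_force: [-4.2, 0.6, -0.0]
finger_gap: 0.225
finger_force: 55.0
```

```bash
python3 -c "
from h import *
rel()"
```

```text
u-frame TCP [-0.012   0.0018  0.1376] head -0.1466 tilt [-0.0009  0.0002] F_u [-4.3 -0.1 -0. ] M [-0.02  0.81 -0.27] t 9.95
```

Emit:
arm_command:
  deltas:
    - [0, 0, 0.007, 0, 0, 0]
    - [0, 0, 0.014, 0, 0, 0]
    - [0, 0, 0.014, 0, 0, 0]

```text
clock: 10.25
tool_pos: [0.6449, 0.0759, 0.1375]
eef_rot: [-0.0, 0.757, 0.653, -0.0]
ft_force: [-7.4, 0.5, 8.8]
finger_gap: 0.222
finger_force: 55.0
```

```bash
python3 -c "
from h import *
rel()"
```

```text
u-frame TCP [-0.012   0.0019  0.1375] head -0.1465 tilt [-0.0003 -0.    ] F_u [-7.4 -0.6  8.8] M [-0.14  1.25 -0.22] t 10.25
```

Rigid seat reached at 137.5 mm, which fits the uprights being about 6.5 mm low. I'll press a little more, then test the lock with a gentle lift.

Emit:
arm_command:
  deltas:
    - [0, 0, 0.006, 0, 0, 0]
    - [0, 0, 0.006, 0, 0, 0]
    - [0, 0, -0.01, 0, 0, 0]
    - [0, 0, -0.02, 0, 0, 0]
    - [0, 0, -0.03, 0, 0, 0]
    - [0, 0, -0.03, 0, 0, 0]

```text
clock: 10.85
tool_pos: [0.6448, 0.0759, 0.1393]
eef_rot: [-0.001, 0.757, 0.653, -0.0]
ft_force: [-3.6, 1.3, -3.6]
finger_gap: 0.227
finger_force: 55.0
```

```bash
python3 -c "
from h import *
rel()"
```

```text
u-frame TCP [-0.0121  0.0019  0.1393] head -0.1465 tilt [-0.0015  0.0002] F_u [-3.7  0.7 -3.6] M [ 0.09  0.72 -0.25] t 10.85
```

Emit:
arm_command:
  deltas:
    - [0, 0, -0.007, 0, 0, 0]
    - [0, 0, -0.013, 0, 0, 0]
    - [0, 0, -0.013, 0, 0, 0]

```text
clock: 11.15
tool_pos: [0.6442, 0.0759, 0.1397]
eef_rot: [-0.001, 0.757, 0.654, -0.001]
ft_force: [-0.8, 0.7, -18.1]
finger_gap: 0.222
finger_force: 55.0
```

```bash
python3 -c "
from h import *
rel()"
```

```text
u-frame TCP [-0.0127  0.0018  0.1397] head -0.1464 tilt [-0.0033  0.0003] F_u [ -0.9   0.6 -18.1] M [ 0.18  0.43 -0.13] t 11.15
```

Locked: it rises 2 mm, then holds evenly against an 18 N pull. Setting it back on the seat and releasing.

Emit:
arm_command:
  deltas:
    - [0, 0, 0.015, 0, 0, 0]
    - [0, 0, 0.03, 0, 0, 0]
    - [0, 0, 0.035, 0, 0, 0]
    - [0, 0, 0.035, 0, 0, 0]

```text
clock: 11.55
tool_pos: [0.6449, 0.0759, 0.1389]
eef_rot: [0.0, 0.757, 0.653, 0.0]
ft_force: [-6.9, 1.1, -2.0]
finger_gap: 0.226
finger_force: 55.0
```

```bash
python3 -c "
from h import *
rel()"
```

```text
u-frame TCP [-0.012   0.0019  0.1389] head -0.1466 tilt [ 0.0001 -0.0001] F_u [-7.   0.1 -2. ] M [-0.1   1.01 -0.28] t 11.55
```

Emit:
arm_command:
  deltas:
    - [0, -0.003, 0.008, 0, 0, 0]
    - [0, -0.003, 0.018, 0, 0, 0]
    - [0, -0.003, 0.018, 0, 0, 0]

```text
clock: 11.85
tool_pos: [0.6449, 0.0759, 0.1376]
eef_rot: [0.001, 0.757, 0.653, 0.001]
ft_force: [-8.3, 1.0, 2.7]
finger_gap: 0.227
finger_force: 55.0
```

```bash
python3 -c "
from h import *
rel()"
```

```text
u-frame TCP [-0.012   0.0019  0.1376] head -0.1466 tilt [ 0.0015 -0.0002] F_u [-8.4 -0.2  2.7] M [-0.08  1.28 -0.25] t 11.85
```

Seated at 137.6 mm again. Opening.

Emit:
arm_command:
  deltas:
    - [0, -0.007, 0, 0, 0, 0]
    - [0, -0.007, 0, 0, 0, 0]
    - [0, -0.007, 0, 0, 0, 0]
    - [0, -0.007, 0, 0, 0, 0]
  gripper: -0.1

```text
clock: 12.25
tool_pos: [0.646, 0.0757, 0.1357]
eef_rot: [0.002, 0.757, 0.654, 0.002]
ft_force: [0.3, 0.1, 0.6]
finger_gap: 0.43
finger_force: 0.0
```

Emit:
arm_command:
  deltas:
    - [0, 0, -0.1, 0, 0, 0]
    - [0, 0, -0.3, 0, 0, 0]
    - [0, 0, -0.6, 0, 0, 0]
    - [0, 0, -0.9, 0, 0, 0]
    - [0, -0.2, -1, 0, 0, 0]
    - [0, -0.5, -1, 0, 0, 0]
    - [0, -0.5, -1, 0, 0, 0]

```text
clock: 12.95
tool_pos: [0.5619, 0.0882, 0.2844]
eef_rot: [-0.003, 0.756, 0.654, -0.003]
ft_force: [0.3, -0.0, -0.2]
finger_gap: 0.449
finger_force: 0.0
```

```bash
python3 - <<'E'
from h import *
rel()
a=manip.read_camera("side")[110:245,200:320];w=manip.read_camera("wrist")
c=np.zeros((594,800,3),np.uint8);b=cv2.resize(a,None,fx=3.3,fy=3.3,interpolation=cv2.INTER_CUBIC);c[:b.shape[0],:396]=b
w=cv2.resize(w,(400,250));c[:250,400:]=w;cv2.imwrite("pics/end.png",c)
E
```

```text
u-frame TCP [-0.0959  0.002   0.2844] head -0.1449 tilt [-0.0083  0.0006] F_u [ 0.3  0.  -0.2] M [ 0.   -0.08 -0.01] t 12.95
```

View pics/end.png

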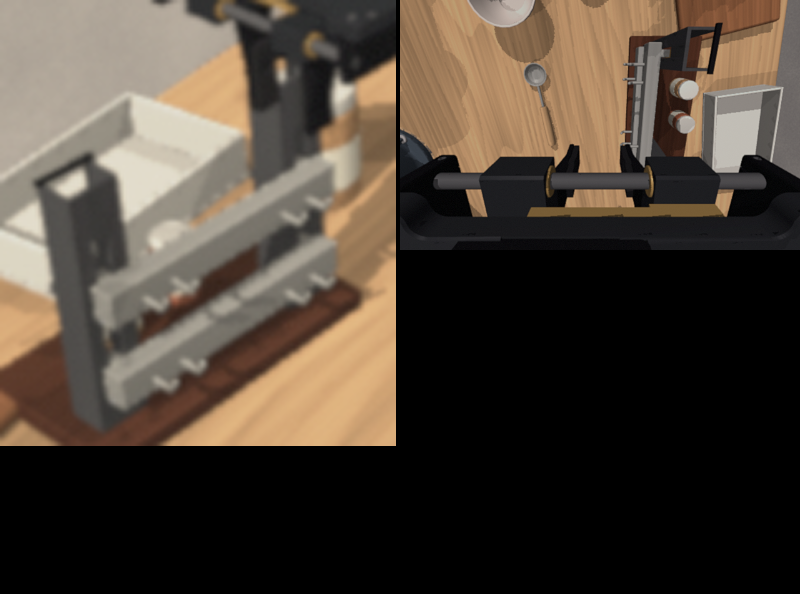

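The side view shows the rail hanging level in the upper slots, its left end near (105,300) and right end near (325,180), parallel to the lower rail. The gripper is clear.

```bash
python3 -c "
from bench import manip
print(manip.sign_off())"
```

```text
the job is handed in; nothing more can be done
None
```

The rail hangs in both upper slots, let go and level in the last picture, and the job is handed in; it held against an 18 N upward pull, so both catches appear locked, but the sign-off returned no verdict.

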